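# Tuck the carton's top flap under its lip

## Robot

A 6-joint arm with a two-finger parallel gripper is mounted at the origin on a cart in front of the work surface, level with it; the furniture and walls round the work are solid. World frame = base frame: x ahead of the robot, y to its left, z up, the work surface at z = 0. Lengths are in m, angles in rad, forces in N, time in s.
With the tool pointing down it reaches from about 0.375 to 0.925 m from the base axis. Payload 5.7 kg.
Tool frame: the origin (TCP) lies midway between the tips of the shut fingers; the grasp point (between the pads) lies 19 mm behind it; z points along the fingers, x is the direction in which the jaws open and shut, and the axes are right-handed (so a half turn about z gives the same grasp; the last joint's range is limited). The gripper opens to 88 mm and grips with 3 to 60 N. Pads are 20 mm wide; open, the fingers measure 115 mm over their backs; the gripper's body (75 mm by 178 mm) begins 61 mm behind the grasp point.
Start: joints at [1.138, 0.359, 1.51, -0, 1.272, -0.115], TCP at [0.187, 0.57, 0.223] pointing down, gripper open.
Joint ranges: [-2.97, 2.97], [-1.01, 2.36], [0.21, 2.38], [-0.96, 4.11], [0.2, 2.71], [-2.98, 2.98]. Speed limits (rad/s): [2.39, 2.39, 3.14, 3.14, 3.14, 3.14].

## Interface

Orientations are given as a unit quaternion [x, y, z, w].
In Python, from bench import move_ptp, servo_line, goto_joints, move_gripper, sleep, inverse_kinematics, capture, PlanningError, close_job, spot_in, silhouettes, current_clock, current_joint_pos, current_qvel, current_joint_torque, current_position, current_orientation, current_force, current_torque, current_finger_gap gives the robot as it stands. Calls block until the motion is done:
- move_ptp(position, orientation): joint-space move of the TCP to a pose.
- servo_line(position, orientation=None, rate=0.15, contact_N=None): straight line of the TCP; orientation=None keeps the orientation; rate is the mean speed in m/s. With contact_N (N) it stops when the force on the tool has changed by that much, and returns True; else False.
- goto_joints(angles): joint-space move.
- move_gripper(opening): finger opening in m; the grip force is fixed at half the most; returns when the fingers have stopped.
- sleep(seconds).
- inverse_kinematics(position, orientation): joint angles nearest the present ones, or None.
- capture(name): name is "scene" or "top"; returns a dict with "image" (480x640x3 uint8, blue, green, red), "range_z" (480x640 float32, m along the optical axis (not along the pixel's ray), 0 where there is no reading), "intrinsics" (3x3 intrinsics, pixels), "R" (3x3) and "t" (3): a world point X has camera coordinates R X + t. Camera axes: x right, y down, z forward; pixel columns grow to the right and rows downward; lengths in m; the calibration is good to about 2 mm. A picture is of the moment at which its call begins.
A pose or a line that the arm cannot do raises PlanningError and nothing moves.
- close_job(): hands the job in, once; it reports no verdict.
Trained networks look in the newest picture that a camera, given by its name, has taken for a name from the list of things; names that differ only in an ending like _2 or _b are one class to them, and where a whole thing is asked for, a point or a joint stands for the part that bears it (a point fixed in the world has none). Each returns a list of dicts, best first, with "conf" (0 to 1); they miss things now and then, are a little off and sometimes report something else, mostly with a low value. They report only what shows in the picture. A call takes as long as a camera call. They do not tell look-alikes from the thing itself.
- spot_in(camera, query): "xy" ([column, row] in pixels, amid what is visible of it).
- silhouettes(camera, query): "region" (480x640 bool, what is visible of it) and "xy" ([column, row] in pixels, amid what is visible of it).
Readings, each from a call of its own:
- current_clock(): time.
- current_joint_pos(): joint angles.
- current_qvel(): joint speeds.
- current_joint_torque(): joint torques, N m.
- current_position(): TCP position.
- current_orientation(): TCP orientation.
- current_force(): force on the tool from outside, world axes, zero at the start.
- current_torque(): the same for the moment, N m.
- current_finger_gap(): finger opening in m.
Only numpy, scipy, OpenCV 4.12 (cv2) and the standard library are available. Lean on these libraries where they do the work, as an engineer would, in place of code of your own. Each camera call takes 0.05 s, during which the arm holds its last target. There are 200 camera calls.

## Task

One of the two tile cartons still has its creased top flap standing up: with the fingertips, and without gripping or lifting anything, fold the flap over and gently press its crease down until the flap lies flat on the carton with its free edge tucked beneath the lip. Leave the carton standing where it is, and do not disturb the closed carton or the other things around it.

Things in the scene. Friction and masses are not known exactly. Their poses are not given: they have to be found in the camera images.
- carton: plain brown board carton with the open flap, 140 (x) x 130 (y) x 70 mm, loose on the worktop, 0.6 to 1 kg. Origin: centre of its underside; z up. Flat top deck 70 mm up. A fixed lip runs along its -x top edge, facing the robot; the flap is hinged at its +x side, away from the robot, give or take 0.6 rad
- flap (a joint): angle of the inner leaf about the carton's hinge, rad: 0 = lying flat on the deck, 1.57 = upright, starts at 1.6 to 2.0 (leaning out past upright, away from the lip), stop at 2.2. Stiff fold: stays where it is left, turns with about 0.05 N m
- crease (a joint): bend of the outer leaf against the inner one at the crease, rad: 0 = straight (it stops there), positive = bent over towards the deck and lip; starts at 1.1 to 1.3. Stiff fold: stays where it is left, turns with about 0.02 N m
- hinge_line (a point): middle of the flap's hinge axis, at local x = 62 mm, 72 mm up on the carton; the axis runs along the carton's y. The flap is two 60 mm leaves of 3 mm board joined by a crease parallel to the hinge: inner leaf 100 mm wide, outer 96 mm, narrowing to 76 mm at the free edge
- fold_line (a point): middle of the flap's crease, in the middle of the 3 mm board; 60 mm from hinge_line
- free_edge (a point): middle of the flap's free edge, mid-board; 60 mm from fold_line. Flat, it is 2 mm above the deck and 12 mm inside the lip. While the crease is bent the flap is shorter: the edge comes down on the deck before the mouth and slides in as the crease is pressed flat; straightened too early, it lands on top of the lip
- lip_mouth (a point): middle of the lip's open mouth, halfway up the 8 mm gap between deck and lip, at carton x = -46 mm. The lip is a fixed 3 mm plate 96 mm long in y, top 81 mm above the worktop, overhanging from x = -70 to -46 mm; its gap is closed at the back at x = -65 mm
- closed_carton: a second carton of the same size and make whose flap already lies flat under its lip; leave it alone. Origin: centre of its underside. The two cartons stand side by side, either one at the left
- wood_rib: half-moon wooden potter's rib lying flat, 66x110x9 mm, between the cartons; a bystander. Origin: centre of its underside
- trim_tool: loop trimming tool with wooden handle lying flat, 33x206x12 mm, in front of the cartons; a bystander. Origin: centre of its underside
- small_bowl: small pale thrown bowl of twist ties, 105 mm across, 52 mm high, at the left; a bystander. Origin: centre of its underside
- brush: grey scrubbing brush with a bow handle, 61x155x91 mm, back left; a bystander. Origin: centre of its underside
- bat: round pale ware bat, 166 mm across, 30 mm high, at the right; a bystander. Origin: centre of its underside
- cup: stained beige cup with one brush standing in it, 77 mm across, 166 mm high with the brush, back right; a bystander. Origin: centre of its underside
- log_book: thin plain pale book lying flat, 161x172x8 mm, behind the cartons; a bystander. Origin: centre of its underside
Not all that is in view belongs to the job. Leave any blue look-alike of the carton alone.

How it is judged:
By the outcome, as a careful person would: the job done as asked, in the order asked, and still so for the second after the job is handed in, with the robot touching nothing.
It also fails if it takes over 38 s, if anything falls off the work surface, if the arm or the gripper's body presses on something with over 40 N, if the wrist force passes 120 N, or if a joint passes its speed limit or range.

## Working session

There is one attempt and no reset: what is moved stays moved. The work goes in short steps, each a Python script; the robot and the scene stay as the last script left them, time stands still between calls to the robot, and variables do not carry over. Pictures are saved under pics/ and viewed, about 8 in all and at most 12, crops included, and the job is handed in when it is done.

```bash
mkdir -p pics; ls
cat > h.py <<'E'
import numpy as np, cv2
from bench import *
def pts(c,mask=None):
    z=c["range_z"]; v,u=np.nonzero((z>0)&(mask if mask is not None else True))
    K=c["intrinsics"]; d=z[v,u]
    P=np.stack([(u-K[0,2])/K[0,0]*d,(v-K[1,2])/K[1,1]*d,d],1)
    return (P-c["t"])@c["R"], u, v
def proj(c,X):
    p=c["R"]@np.asarray(X)+c["t"]; q=c["intrinsics"]@p; return q[:2]/q[2]
E
python3 - <<'E'
from h import *
ims=[]
for n in ("scene","top"):
    c=capture(n); cv2.imwrite(f"pics/{n}0.png",c["image"]); np.savez(f"{n}0.npz",**c)
    print(n,"cam",-c["R"].T@c["t"])
    for q in ("carton","closed_carton","flap","lip_mouth","free_edge","fold_line","hinge_line"):
        r=spot_in(n,q); print(q,[(np.round(d["xy"]),round(d["conf"],2)) for d in r])
print(current_clock(),current_force(),current_orientation(),current_finger_gap())
E
```

```text
pics
scene cam [ 0.09943177 -0.94231161  0.54391942]
carton [(array([396., 271.]), 0.69)]
closed_carton [(array([317., 299.]), 0.69), (array([365., 235.]), 0.26)]
flap [(array([398., 256.]), 0.61), (array([262., 186.]), 0.58)]
lip_mouth [(array([246., 214.]), 0.98), (array([368., 231.]), 0.75)]
free_edge [(array([388., 252.]), 0.83), (array([255., 182.]), 0.45)]
fold_line [(array([397., 255.]), 0.88), (array([261., 185.]), 0.67), (array([286., 190.]), 0.17)]
hinge_line [(array([242., 217.]), 0.68), (array([396., 271.]), 0.67)]
top cam [ 0.2539927  -0.01733367  1.61643344]
carton [(array([386., 227.]), 0.67), (array([224., 296.]), 0.64)]
closed_carton [(array([396., 288.]), 0.87)]
flap [(array([389., 218.]), 0.66), (array([226., 277.]), 0.55), (array([226., 297.]), 0.28)]
lip_mouth [(array([226., 295.]), 0.88), (array([381., 224.]), 0.62)]
free_edge [(array([377., 224.]), 0.96), (array([226., 274.]), 0.91), (array([316., 312.]), 0.3)]
fold_line [(array([389., 221.]), 0.89), (array([226., 277.]), 0.71), (array([395., 291.]), 0.7)]
hinge_line [(array([224., 294.]), 0.87), (array([383., 225.]), 0.86)]
0.8 [-0.56999063 -1.02890149 -0.61795517] [ 8.10086266e-01  5.86310704e-01 -3.24756357e-06  5.37384870e-06] 0.08800730698515566
```

View pics/scene0.png

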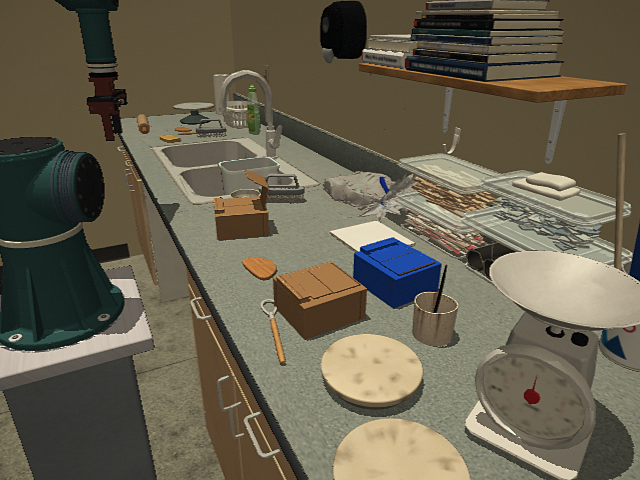

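View pics/top0.png

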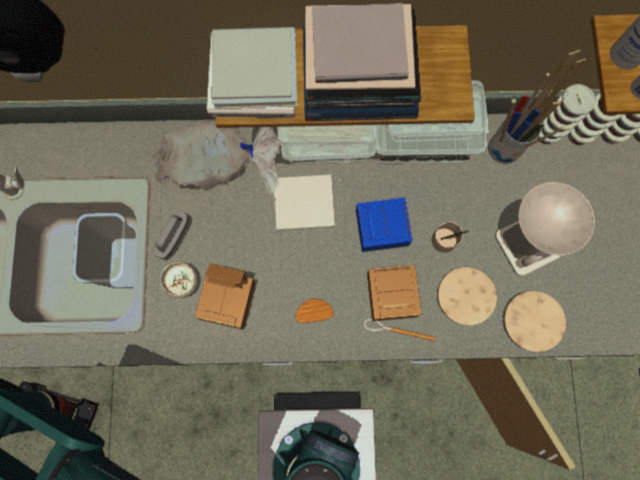

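The scene shows three cartons. The open brown one is on the left (top 226,296; scene 242,217) and has a standing flap. The closed brown one (top 396,290; scene 318,299) has its flap flat. The blue look-alike (top 384,223; scene 397,271) is out. The left one fits the description, so I'll enlarge it and measure it.

Run:
```python
from h import *
c=dict(np.load("top0.npz")); s=dict(np.load("scene0.npz"))
a=cv2.resize(c["image"][245:345,170:280],None,fx=4,fy=4,interpolation=2); b=cv2.resize(s["image"][160:250,200:310],None,fx=3.6,fy=4.44,interpolation=2)
b=cv2.resize(b,(396,400)); cv2.imwrite("pics/crop.png",np.hstack([cv2.resize(a,(400,400)),b]))
m=np.zeros((480,640),bool); m[240:345,170:280]=1
P,u,v=pts(c,m)
print("ground z med",np.median(P[P[:,2]<.02,2]))
for lo,hi in((.062,.076),(.077,.09),(.09,.11),(.11,.13),(.13,.15),(.15,.2)):
    k=(P[:,2]>lo)&(P[:,2]<hi)&(u>195)
    Q=P[k]; print(lo,hi,k.sum(), Q.mean(0).round(4) if k.sum() else '')
    if k.sum()>20:
        r=cv2.minAreaRect((Q[:,:2]*1000).astype(np.float32)); print("  rect",np.round(r[0],1),np.round(r[1],1),round(r[2],1), cv2.boxPoints(r).round(0).tolist())
m[:]=0; m[160:250,200:280]=1
P,u,v=pts(s,m); k=P[:,2]>.09; Q=P[k]; print("scene high",k.sum())
np.save("highscene.npy",Q)
print(np.unique(P[:,2].round(2),return_counts=True))
```

```text
ground z med 0.0026571113042941916
0.062 0.076 1382 [0.4532 0.2395 0.0712]
  rect [459.2 244. ] [131.2 140.3] 76.2 [[375.0, 197.0], [512.0, 164.0], [543.0, 291.0], [407.0, 324.0]]
0.077 0.09 451 [0.4202 0.2511 0.0816]
  rect [456.6 243. ] [128.  135.6] 76.2 [[375.0, 197.0], [507.0, 165.0], [538.0, 289.0], [406.0, 321.0]]
0.09 0.11 17 [0.4663 0.214  0.0952]
0.11 0.13 10 [0.5218 0.1951 0.1227]
0.13 0.15 377 [0.5187 0.2295 0.1416]
  rect [515.2 230.7] [96.5 39. ] 76.6 [[485.0, 188.0], [523.0, 179.0], [545.0, 273.0], [507.0, 282.0]]
0.15 0.2 274 [0.4934 0.2354 0.1568]
  rect [496.5 234.7] [94.7 33.6] 76.4 [[469.0, 193.0], [502.0, 185.0], [524.0, 277.0], [491.0, 285.0]]
scene high 291
(array([-0.12, -0.11, -0.1 , -0.09, -0.08, -0.07, -0.06, -0.05, -0.04,
       -0.03, -0.02, -0.01, -0.  ,  0.01,  0.02,  0.03,  0.04,  0.05,
        0.06,  0.07,  0.08,  0.09,  0.1 ,  0.11,  0.12,  0.13,  0.14,
        0.15,  0.16]), array([  18,   52,   78,   99,   98,   65,   53,   60,   52,   64,   62,
         72, 2177,  352,  316,  393,  429,  533,  431, 1074,  363,   70,
         26,   24,   14,   23,   69,   66,   40]))
```

View pics/crop.png

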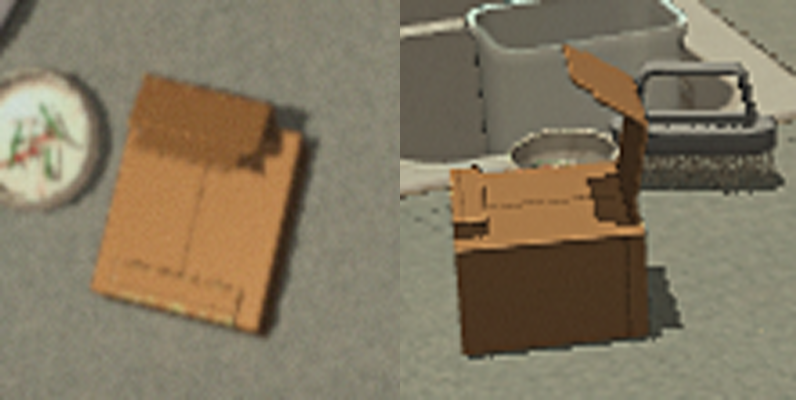

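The crop confirms it. The left brown carton has its hinge on the far side, its lip towards the robot, and the outer leaf bent towards the lip. I'll fit the flap and then move in behind the crease.

```bash
cat >> h.py <<'E'
C0=np.array([.4583,.2437]); YAW=np.radians(-13.6)
ex=np.array([np.cos(YAW),np.sin(YAW)]); ey=np.array([-ex[1],ex[0]])
ha=(np.pi/2+YAW)/2; Q=[np.cos(ha),np.sin(ha),0,0]
def W(x,z,y=0.): return [*(C0+x*ex+y*ey),z]      # carton frame -> world
def loc(P): d=P[:,:2]-C0; return np.stack([d@ex,d@ey,P[:,2]],1)
def flaplines(c,box):
    m=np.zeros((480,640),bool); m[box[0]:box[1],box[2]:box[3]]=1
    L=loc(pts(c,m)[0]); L=L[(abs(L[:,1])<.055)&(abs(L[:,0])<.12)]
    return L
TB=(240,345,170,280); SB=(150,250,190,320)
E
python3 - <<'E'
from h import *
for n,b in(("top",TB),("scene",SB)):
    L=flaplines(dict(np.load(n+"0.npz")),b); h=L[L[:,2]>.1]
    print(n,len(h),"deck z",np.median(L[(abs(L[:,2]-.072)<.006),2]))
    for x in np.arange(-.01,.1,.01):
        k=abs(h[:,0]-x)<.005
        if k.sum()>2: print(round(x,3),k.sum(),np.percentile(h[k,2],[5,50,95]).round(4), h[k,1].min().round(3),h[k,1].max().round(3))
move_gripper(0.0)
move_ptp(W(.105,.24),Q)
servo_line(W(.105,.118),Q,rate=.12)
print(current_clock(),current_position(),current_force(),current_finger_gap())
c=capture("scene"); print(c["t"])
cv2.imwrite("pics/s1.png",cv2.resize(c["image"][130:260,180:340],None,fx=4,fy=4,interpolation=2))
E
```

```text
top 664 deck z 0.07223251318612374
0.02 23 [0.1583 0.1624 0.167 ] -0.037 0.036
0.03 103 [0.1533 0.1599 0.1644] -0.037 0.037
0.04 122 [0.1483 0.154  0.1588] -0.047 0.048
0.05 123 [0.1434 0.1483 0.1535] -0.047 0.048
0.06 126 [0.1387 0.1427 0.1483] -0.047 0.048
0.07 130 [0.1226 0.1369 0.1435] -0.049 0.049
0.08 37 [0.1278 0.1338 0.1404] -0.049 0.051
scene 250 deck z 0.07060189092334435
0.02 12 [0.1592 0.1602 0.1615] -0.037 0.038
0.03 31 [0.1541 0.1571 0.1597] -0.042 0.036
0.04 38 [0.1483 0.1509 0.1541] -0.049 0.048
0.05 36 [0.1432 0.146  0.1496] -0.046 0.045
0.06 36 [0.1379 0.1409 0.1434] -0.048 0.048
0.07 94 [0.1016 0.1209 0.1372] -0.052 0.047
0.08 3 [0.1312 0.1324 0.1333] -0.033 0.051
5.1667 [0.56102213 0.2192344  0.11875386] [ 0.55266735 -0.2301413   0.53729138] 7.690750688568195e-06
[-0.51378266  0.15922407  0.95097911]
```

View pics/s1.png

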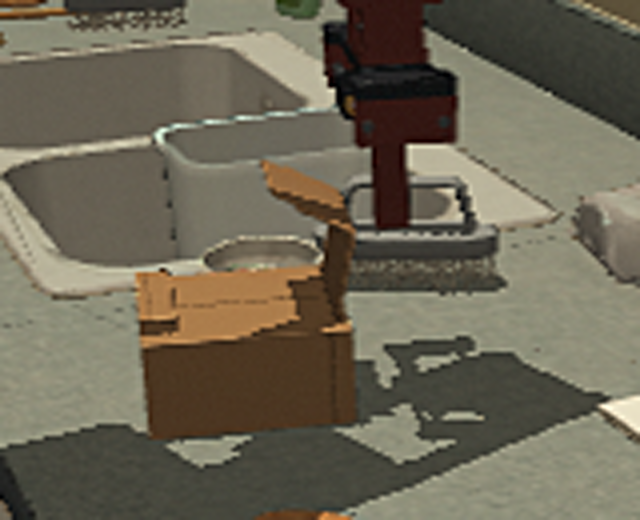

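The shut fingers (crop 390,225) hang clear behind the crease (345,220). The fit gives flap ≈1.8 and crease ≈1.28. I'll push it over along the hinge arc and check before the edge lands.

```bash
cat >> h.py <<'E'
def tcp(th,r=.052): # -x lower corner of the tip on the leaf's outer face
    return W(.062-r*np.cos(th)+.0015*np.sin(th)+.010, .072+r*np.sin(th)+.0015*np.cos(th))
E
python3 - <<'E'
from h import *
for th in (1.4,1.15,.9,.75):
    servo_line(tcp(th),Q,rate=.04)
    print(th,round(current_clock(),2),np.round(current_force(),2))
c=capture("scene")
cv2.imwrite("pics/s2.png",cv2.resize(c["image"][140:250,190:320],None,fx=5,fy=5,interpolation=2))
L=flaplines(c,SB); h=L[L[:,2]>.086]
for x in np.arange(-.06,.09,.01):
    k=abs(h[:,0]-x)<.005
    if k.sum()>2: print(round(x,3),k.sum(),np.percentile(h[k,2],[5,50,95]).round(4))
E
```

```text
1.4 6.38 [0.09 0.25 0.77]
1.15 6.86 [ 0.54 -0.98 -0.09]
0.9 7.33 [ 0.66 -0.38  0.39]
0.75 7.67 [ 0.12 -0.15  0.29]
-0.03 10 [0.0863 0.0873 0.0886]
-0.02 46 [0.0879 0.0912 0.0946]
-0.01 50 [0.0937 0.0981 0.1003]
0.0 72 [0.1001 0.1049 0.2126]
0.01 69 [0.1071 0.1111 0.23  ]
0.02 77 [0.1078 0.1137 0.2335]
0.03 116 [0.0994 0.1335 0.2324]
0.04 121 [0.0906 0.1318 0.232 ]
0.05 38 [0.0863 0.1307 0.2337]
```

View pics/s2.png

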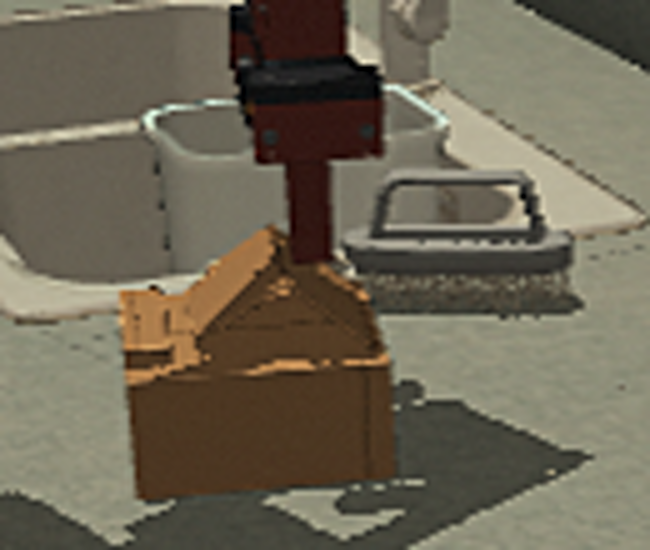

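The crease stands as a tent, with the free edge (crop 200,335) just above the deck and short of the lip mouth. I'll press on along the arc so that the edge slides in.

Run:
```python
from h import *
for th in (.6,.45,.32):
    hit=servo_line(tcp(th),Q,rate=.03,contact_N=12)
    print(th,hit,round(current_clock(),2),np.round(current_force(),2))
    if hit: break
c=capture("scene")
cv2.imwrite("pics/s3.png",cv2.resize(c["image"][160:250,190:310],None,fx=6,fy=6,interpolation=2))
```

```text
0.6 False 8.13 [0.75 0.42 0.51]
0.45 False 8.54 [0.85 0.5  0.57]
0.32 False 8.92 [-0.91 -0.5   0.1 ]
```

View pics/s3.png

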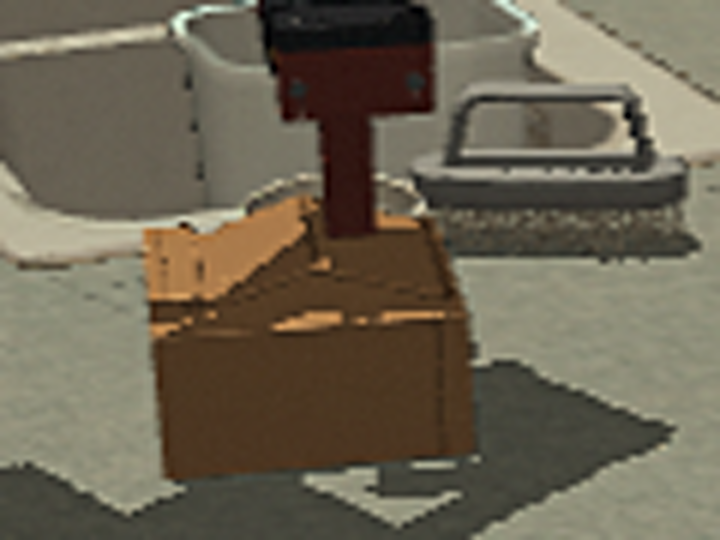

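The free edge (crop ~205,315) has reached the mouth at deck level, under the lip. I'll go on pressing until it is flat, then press gently on the crease itself.

Run:
```python
from h import *
for th in (.2,.1,.03):
    hit=servo_line(tcp(th),Q,rate=.025,contact_N=12)
    print(th,hit,round(current_clock(),2),np.round(current_force(),2),current_position()[2])
    if hit: break
hit=servo_line(W(.02,.0705),Q,rate=.01,contact_N=8); print("press",hit,np.round(current_force(),2),current_position()[2])
p=current_position(); servo_line([p[0],p[1],.09],Q,rate=.06)
servo_line(W(.002,.09),Q,rate=.06)          # over the crease
hit=servo_line(W(.002,.0705),Q,rate=.012,contact_N=8); print("crease",hit,np.round(current_force(),2),current_position()[2])
servo_line(W(.002,.12),Q,rate=.08); servo_line(W(.05,.28),Q,rate=.15)
move_ptp([.45,-.05,.3],Q)
print(current_clock(),current_force())
ims=[]
for n,b in(("scene",SB),("top",TB)):
    c=capture(n); np.savez(n+"1.npz",**c)
    im=c["image"][160:250,190:290] if n=="scene" else c["image"][250:340,175:275]
    ims.append(cv2.resize(im,(400,360),interpolation=2))
    L=flaplines(c,b); L=L[(abs(L[:,1])<.035)&(L[:,2]>.06)]
    L0=flaplines(dict(np.load(n+"0.npz")),b)
    print(n,[(round(x,2),np.median(L[abs(L[:,0]-x)<.005,2]).round(4)) for x in np.arange(-.06,.07,.01)])
    for q in("carton","closed_carton","small_bowl","brush","wood_rib","trim_tool"):
        print(q,[(np.round(d["xy"]),round(d["conf"],2)) for d in spot_in(n,q)][:2])
    o=dict(np.load(n+"0.npz"))["image"].astype(int); d=abs(o-c["image"]).max(2)
cv2.imwrite("pics/s4.png",np.hstack(ims))
c=dict(np.load("top1.npz")); m=np.zeros((480,640),bool); m[240:345,195:280]=1
P=pts(c,m)[0]; k=(P[:,2]>.062)&(P[:,2]<.09); print(cv2.minAreaRect((P[k,:2]*1000).astype(np.float32)))
```

```text
0.2 False 9.37 [-0.82 -0.    0.25] 0.08355120381717726
0.1 False 9.72 [-0.52 -0.1   0.34] 0.07844804138080563
0.03 False 10.02 [-0.02 -0.35  0.18] 0.074829996949214
press True [-0.98 -0.27  6.3 ] 0.07367889535957999
crease True [-0.64 -0.21  6.36] 0.0736096153970892
15.575 [ 0.01626138  0.8904609  -0.27398907]
scene [(np.float64(-0.06), np.float64(0.0813)), (np.float64(-0.05), np.float64(0.0817)), (np.float64(-0.04), np.float64(0.0739)), (np.float64(-0.03), np.float64(0.0741)), (np.float64(-0.02), np.float64(0.074)), (np.float64(-0.01), np.float64(0.0738)), (np.float64(0.0), np.float64(0.0734)), (np.float64(0.01), np.float64(0.0739)), (np.float64(0.02), np.float64(0.0743)), (np.float64(0.03), np.float64(0.0744)), (np.float64(0.04), np.float64(0.0739)), (np.float64(0.05), np.float64(0.074)), (np.float64(0.06), np.float64(0.0738))]
carton [(array([395., 268.]), 0.84), (array([243., 206.]), 0.67)]
closed_carton [(array([320., 299.]), 0.97)]
small_bowl [(array([244., 191.]), 0.79)]
brush [(array([281., 189.]), 0.81)]
wood_rib [(array([255., 268.]), 0.85)]
trim_tool [(array([277., 334.]),
[... 200 characters left out ...]
float64(0.0756)), (np.float64(-0.01), np.float64(0.0759)), (np.float64(0.0), np.float64(0.0752)), (np.float64(0.01), np.float64(0.0754)), (np.float64(0.02), np.float64(0.0757)), (np.float64(0.03), np.float64(0.0754)), (np.float64(0.04), np.float64(0.0756)), (np.float64(0.05), np.float64(0.0752)), (np.float64(0.06), np.float64(0.0757))]
carton [(array([224., 299.]), 0.88), (array([391., 221.]), 0.7)]
closed_carton [(array([398., 292.]), 0.59)]
small_bowl [(array([179., 278.]), 0.9)]
brush [(array([173., 237.]), 0.68), (array([224., 299.]), 0.58)]
wood_rib []
trim_tool [(array([398., 333.]), 0.84)]
((459.23583984375, 244.67398071289062), (131.78076171875, 140.5146942138672), 76.25557708740234)
```

View pics/s4.png

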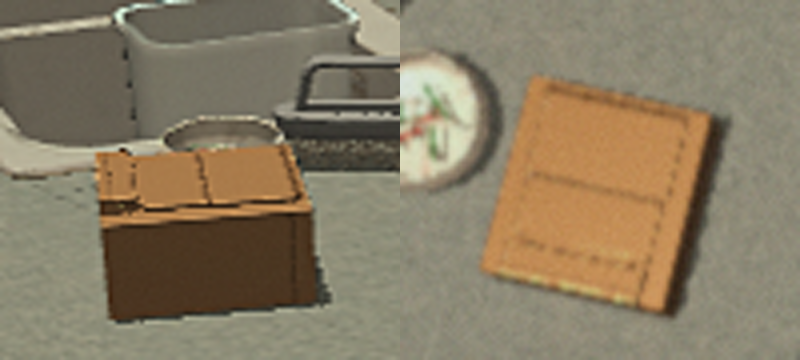

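The flap is flat from hinge to lip: the board surface reads 73.4–74.4 mm everywhere, with the lip at 81 mm over its edge. The crease shows at crop 205,175 and 595,190. The carton's footprint has not moved, so I'm handing in.

```bash
python3 -c "
from bench import *
close_job()"
```

```text
the job is handed in; nothing more can be done
```

The flap on the left brown carton now lies flat, with its free edge tucked under the lip, and the job is handed in. I pushed it over from behind the crease with the shut fingertips, following the hinge arc. The edge slid along the deck into the mouth, and I then pressed the inner leaf and the crease with about 6 N each. My last clock reading, with the arm clear and before the final checks, was 15.6 s.

**Flap:** in the scene camera its surface reads 73.4–74.4 mm high all along, where flat would be 73.5 mm. The lip's top reads 81 mm, so the edge is under it and not on it. The top camera reads about 2 mm higher throughout, as it did on the bare worktop and deck.

**Carton:** its centre moved less than 1 mm and its angle about 0.1°, which is within measurement noise.

**Other things:**
- The networks found the closed carton, small bowl, brush and trim tool again after the job, but I had no earlier positions from them except for the closed carton. That agreed within 2–4 pixels, about their usual scatter.
- The wood rib was found in the scene camera but missed in the top one. The arm did not go near it until the retreat at 0.3 m.
- I did not check the bat, cup or log book afterwards. The fingers did not work near them.

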